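# Top up and start the resin curing plate

### The arm

A 6-joint arm with a two-finger parallel gripper is mounted at the origin on the work surface. World frame = base frame: x ahead of the robot, y to its left, z up, the work surface at z = 0. Lengths are in m, angles in degrees, forces in N, time in s.
With the tool pointing down it reaches from about 0.25 to 0.725 m from the base axis. Payload 9.7 kg.
Tool frame: the origin (TCP) lies midway between the tips of the shut fingers; the grasp point (between the pads) lies bot.hold_point_z behind it (bot.hold_point_z is the distance from the TCP to the grasp point, in m); z points along the fingers, y is the line along which they close (so a half turn about z gives the same grasp; the last joint's range is limited). The gripper opens to 85 mm and grips with 20 to 120 N. Pads are 22 mm wide; open, the fingers measure 114 mm over their backs; the gripper's body (76 mm by 85 mm) begins 54 mm behind the grasp point. The pads swing forward as they close: fully open they stand 13 mm farther back than shut.
Start: joints at [65.374, 4.979, 10.078, 95.1, 0, 90], TCP at [0.229, 0.5, 0.231] pointing down, gripper open.
Joint ranges: [-179.16, 179.16], [-48.56, 103.87], [-65.8, 70.77], [-126.05, 130.52], [-82.76, 87.17], [-180, 180]. Speed limits (degrees/s): [127.2, 127.2, 147.25, 180, 180, 180].

### API

Orientations are given as [roll, pitch, yaw] about the fixed x, y, z axes, in that order (R = Rz(yaw) Ry(pitch) Rx(roll)).
In Python, from workcell import bot, camera, camera_model, ticket gives the robot as it stands.
- The arm moves only by the tool send_rows, never from a script. Its argument "targets" is text: rows parted by semicolons, each of 5 numbers parted by spaces: the shift along the tool's x, y, z in mm, then the turn about the tool's z in degrees, then the closure in counts, from 0 (fully open) to 255 (shut). A call has 1 to 20 rows; each row is the pose to reach, as a shift and turn from the pose commanded when the call began, along the tool's axes at that moment; what a row does not reach only later rows make up. A row lasts 1/8 s, in which the tool goes at most 62.5 mm and 10.7 degrees, less where a joint would pass 70% of its speed; a pose out of reach is approached as far as the arm can. A call with a gripper value outside its range is refused whole. The fingers move at their own pace and stop on an object; "newtons" is the grip in N (left out, the last holds). Time passes only in rows, so rows that repeat a pose let the fingers close. It gives the time, the measured TCP pose, the force, the opening and the grip force at its end, in the units of the state.
- bot.get_obs(): the state, without advancing time (a new reading comes with each control period).
- camera(name): name is "side" or "top"; returns the picture (384x512x3 uint8, blue, green, red); there is no depth.
- camera_model(name): a dict with "K" (3x3 intrinsics, pixels), "pose" (4x4, takes a point from camera to world coordinates). Camera axes: x right, y down, z forward; pixel columns grow to the right and rows downward; lengths in m; the calibration is good to about 2 mm. A picture is of the moment at which its call begins. camera_model takes no time and is no camera call.
- ticket.job_done(): hands the job in; it is judged then, once.
The state is a dict: "time": time; "q": joint angles; "qd": joint speeds; "joint_efforts": joint torques, N m; "ee_pos": TCP position; "tcp_rot": TCP orientation; "wrist_force": force on the tool from outside, world axes, zero at the start; "torque": the same for the moment, N m; "opening": finger opening in m; "grasp_force": force on a finger pad.
Only numpy, scipy, OpenCV 4.12 (cv2) and the standard library are available. Lean on these libraries where they do the work, as an engineer would, in place of code of your own. Each camera call takes 0.05 s, during which the arm holds its last target. There are 200 camera calls.

### The job

First turn the curing plate's heat dial fully anticlockwise to off. With it off, put a spare resin puck upright and fully down into every empty well of the plate, leaving the pucks that already sit in wells where they are; any spares left over are not needed. Once every well is filled, turn the dial clockwise all the way to its full-heat end stop, without disturbing the jar, phone or pliers.

Things in the scene. Friction and masses are not known exactly. Their poses are not given: they have to be found in the camera images.
- dial (a joint): heat dial of the curing plate, rad: 0.0 = off, fully anticlockwise seen from above (end stop, blue mark); 4.0 = full heat, fully clockwise seen from above (end stop, red mark). Friction about 0.05 N m holds it where it is left; no spring, no detents. It starts somewhere between.
- dial_grip (a point): on the red dial's vertical axis at gripping height, 37 mm above the plate's deck. The dial: disc 44 mm across, from 6 to 14 mm above the deck, with an upright bar grip 42 mm long, 14 mm thick, top 44 mm above the deck; the bar lies along this point's x axis and turns with the dial (joint +1 rad turns it -1 rad about the vertical). White pointer line at the bar's -x end.
- plate: fixed grey curing plate, 142 mm (its x) by 284 mm (its y), deck 50 mm above the bench; origin at the centre of its underside on the bench, z up. The aluminium part of the deck (x +-67 mm, y -138 to +48 mm) has six square wells in 2 rows of 3, 58 mm apart both ways; the black panel at its +y end carries the dial at (0, +94 mm).
- jar: bystander: closed amber glass jar, 60 mm across, 75 mm tall; origin at the centre of its underside
- phone: bystander: black phone lying flat, 72 x 148 x 9 mm; origin at the centre of its underside
- pliers: bystander: red-handled pliers lying flat, about 165 x 55 x 11 mm; origin under the pivot
- well0 (a point): centre of the floor of well 0, at plate (-29, -103) mm, axes as the plate's; the well is square, 39 mm wide and 7 mm deep, floor 43 mm above the bench
- well1 (a point): centre of the floor of well 1, at plate (-29, -45) mm, axes as the plate's; the well is square, 39 mm wide and 7 mm deep, floor 43 mm above the bench
- well2 (a point): centre of the floor of well 2, at plate (-29, 13) mm, axes as the plate's; the well is square, 39 mm wide and 7 mm deep, floor 43 mm above the bench
- well3 (a point): centre of the floor of well 3, at plate (29, -103) mm, axes as the plate's; the well is square, 39 mm wide and 7 mm deep, floor 43 mm above the bench
- well4 (a point): centre of the floor of well 4, at plate (29, -45) mm, axes as the plate's; the well is square, 39 mm wide and 7 mm deep, floor 43 mm above the bench
- well5 (a point): centre of the floor of well 5, at plate (29, 13) mm, axes as the plate's; the well is square, 39 mm wide and 7 mm deep, floor 43 mm above the bench
- set0: round cast-resin puck (teal, violet, amber or pink, a brass dot on top; colour does not matter), 32 mm across, 24 mm tall, 25 g; origin at the centre of its underside, z up when upright; already sitting in one of the wells, standing 17 mm above the deck. Some of these are absent (None), so their wells are empty; which well each is in varies
- set1: round cast-resin puck (teal, violet, amber or pink, a brass dot on top; colour does not matter), 32 mm across, 24 mm tall, 25 g; origin at the centre of its underside, z up when upright; already sitting in one of the wells, standing 17 mm above the deck. Some of these are absent (None), so their wells are empty; which well each is in varies
- set2: round cast-resin puck (teal, violet, amber or pink, a brass dot on top; colour does not matter), 32 mm across, 24 mm tall, 25 g; origin at the centre of its underside, z up when upright; already sitting in one of the wells, standing 17 mm above the deck. Some of these are absent (None), so their wells are empty; which well each is in varies
- set3: round cast-resin puck (teal, violet, amber or pink, a brass dot on top; colour does not matter), 32 mm across, 24 mm tall, 25 g; origin at the centre of its underside, z up when upright; already sitting in one of the wells, standing 17 mm above the deck. Some of these are absent (None), so their wells are empty; which well each is in varies
- set4: round cast-resin puck (teal, violet, amber or pink, a brass dot on top; colour does not matter), 32 mm across, 24 mm tall, 25 g; origin at the centre of its underside, z up when upright; already sitting in one of the wells, standing 17 mm above the deck. Some of these are absent (None), so their wells are empty; which well each is in varies
- set5: round cast-resin puck (teal, violet, amber or pink, a brass dot on top; colour does not matter), 32 mm across, 24 mm tall, 25 g; origin at the centre of its underside, z up when upright; already sitting in one of the wells, standing 17 mm above the deck. Some of these are absent (None), so their wells are empty; which well each is in varies
- spare0: round cast-resin puck (teal, violet, amber or pink, a brass dot on top; colour does not matter), 32 mm across, 24 mm tall, 25 g; origin at the centre of its underside, z up when upright; a spare, standing upright on a fixed brown leather mat, 270 x 160 x 4 mm, on the bench. There are always six spares, more than there are empty wells
- spare1: round cast-resin puck (teal, violet, amber or pink, a brass dot on top; colour does not matter), 32 mm across, 24 mm tall, 25 g; origin at the centre of its underside, z up when upright; a spare, standing upright on a fixed brown leather mat, 270 x 160 x 4 mm, on the bench. There are always six spares, more than there are empty wells
- spare2: round cast-resin puck (teal, violet, amber or pink, a brass dot on top; colour does not matter), 32 mm across, 24 mm tall, 25 g; origin at the centre of its underside, z up when upright; a spare, standing upright on a fixed brown leather mat, 270 x 160 x 4 mm, on the bench. There are always six spares, more than there are empty wells
- spare3: round cast-resin puck (teal, violet, amber or pink, a brass dot on top; colour does not matter), 32 mm across, 24 mm tall, 25 g; origin at the centre of its underside, z up when upright; a spare, standing upright on a fixed brown leather mat, 270 x 160 x 4 mm, on the bench. There are always six spares, more than there are empty wells
- spare4: round cast-resin puck (teal, violet, amber or pink, a brass dot on top; colour does not matter), 32 mm across, 24 mm tall, 25 g; origin at the centre of its underside, z up when upright; a spare, standing upright on a fixed brown leather mat, 270 x 160 x 4 mm, on the bench. There are always six spares, more than there are empty wells
- spare5: round cast-resin puck (teal, violet, amber or pink, a brass dot on top; colour does not matter), 32 mm across, 24 mm tall, 25 g; origin at the centre of its underside, z up when upright; a spare, standing upright on a fixed brown leather mat, 270 x 160 x 4 mm, on the bench. There are always six spares, more than there are empty wells
Things that resemble listed ones, but are neither listed nor needed, are in the scene too. What is shaped like the spare0 but white is not meant. Leave any white look-alike of the spare1 alone.

How it is judged:
By the outcome, as a careful person would: the job done as asked, in the order asked, and still so for the second after the job is handed in, with the robot touching nothing.
Of set0, set1, set2, set3, set4, set5 only 1 to 3 are there at a start; the rules pass over those that are not, and their reading is None.
At some moment in a run one of spare0, spare1, spare2, spare3, spare4, spare5 may be knocked a few centimetres aside while the robot is not near it.
Once in a run the grip may slacken for a moment while it holds something.
It also fails if it takes over 210 s, if anything falls off the work surface, if the arm or the gripper's body presses on something with over 40 N, if the wrist force passes 120 N, or if a joint passes its speed limit or range.

## Working session

There is one attempt and no reset: what is moved stays moved. The work goes in short steps, Python scripts to look and compute and a tool call to move; the robot and the scene stay as the last step left them, time stands still between calls to the robot, and variables do not carry over. Pictures are saved under pics/ and viewed, at most 14 in all, crops included, and the job is handed in when it is done.

Besides the shell and the picture viewer there is one more tool, called as name(argument=value, ...), one argument or row to a line, values as JSON. send_rows: Moves the arm, as the interface text tells. Its arguments: {"type":"object","properties":{"targets":{"type":"string"},"newtons":{"type":"number"}},"required":["targets"]}

```bash
mkdir -p pics; ls; python3 - <<'E'
from workcell import bot,camera,camera_model,ticket
import cv2
o=bot.get_obs();print({k:o[k] for k in('time','q','ee_pos','tcp_rot','wrist_force','opening')},bot.hold_point_z)
for n in('side','top'):
    cv2.imwrite(f'pics/{n}0.png',cv2.resize(camera(n),(800,600),interpolation=cv2.INTER_CUBIC));m=camera_model(n);print(n,m)
E
```

```text
pics
{'time': 0.0, 'q': array([6.53739071e+01, 5.01194846e+00, 1.00333476e+01, 9.50986261e+01,
       4.91873733e-04, 8.99997444e+01]), 'ee_pos': array([0.22908488, 0.4997692 , 0.23056501]), 'tcp_rot': array([-1.79922773e+02, -4.92217786e-04,  1.55374162e+02]), 'wrist_force': array([-0.21971963, -0.63308915, -0.55562394]), 'opening': 0.0854715996265182} 0.0187
side {'K': array([[384.50139886,   0.        , 249.63577821],
       [  0.        , 384.50139886, 193.76570606],
       [  0.        ,   0.        ,   1.        ]]), 'pose': array([[ 0.9460529 , -0.2018812 ,  0.25343223,  0.27890108],
       [-0.32397762, -0.5779609 ,  0.74899914, -0.76643602],
       [-0.00473493, -0.79069917, -0.61218657,  0.7504484 ],
       [ 0.        ,  0.        ,  0.        ,  1.        ]])}
top {'K': array([[372.92105228,   0.        , 261.4796706 ],
       [  0.        , 372.92105228, 189.67343268],
       [  0.        ,   0.        ,   1.        ]]), 'pose': array([[-0.01113762, -0.99382453,  0.11040274,  0.42849479],
       [-0.99965026,  0.01371477,  0.02261133,  0.02620804],
       [-0.02398585, -0.11011229, -0.99362969,  0.98794787],
       [ 0.        ,  0.        ,  0.        ,  1.        ]])}
```

View pics/top0.png

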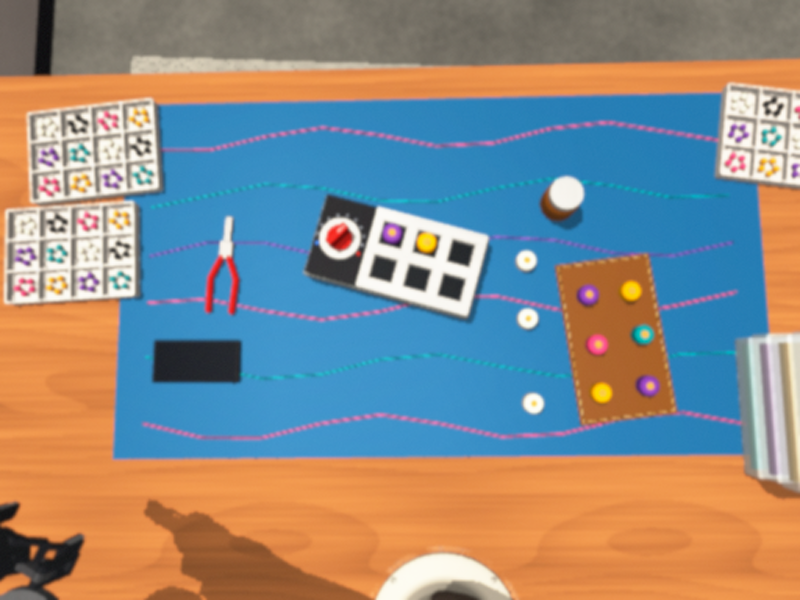

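View pics/side0.png

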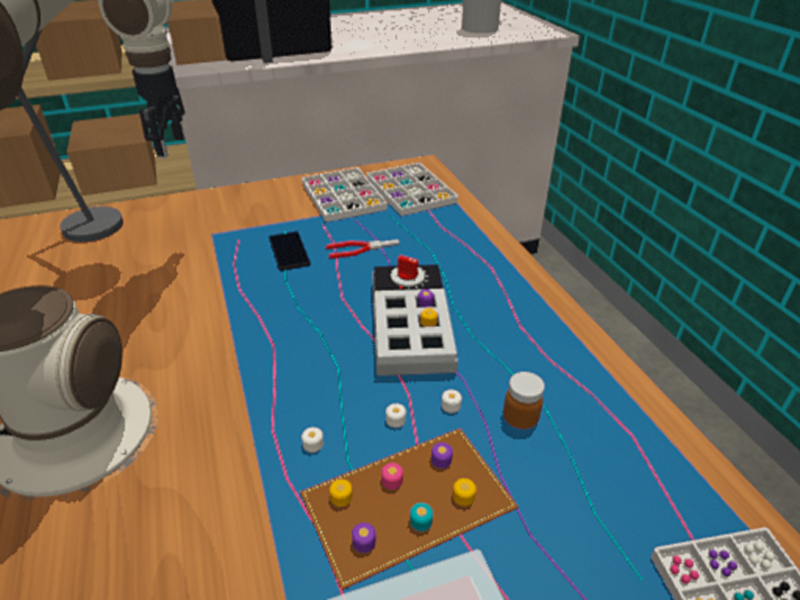

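The top view (800x600) shows the plate with the dial at (340,238) and filled wells at (392,233) and (427,242). Four wells are empty: (461,252), (383,268), (418,277) and (452,288). Six coloured spares stand on the mat: (588,295), (631,290), (598,344), (643,335), (602,392), (649,385). Things that could be mistaken for spares: white look-alikes at (526,260), (527,318) and (533,403), the seated pucks, and the beads in the trays. I'll use only the coloured pucks on the brown mat.

```bash
cat > h.py <<'E'
import cv2,numpy as np
from workcell import bot,camera,camera_model,ticket
def ray(n,uv,z):
    m=camera_model(n);P=m['pose'];K=m['K']
    d=P[:3,:3]@np.linalg.solve(K,np.array([uv[0],uv[1],1.]));o=P[:3,3]
    return (o+d*(z-o[2])/d[2])
def proj(n,p):
    m=camera_model(n);P=m['pose'];c=P[:3,:3].T@(np.asarray(p)-P[:3,3]);u=m['K']@c;return u[:2]/u[2]
def blobs(mask,amin,amax=1e9):
    k,l,s,c=cv2.connectedComponentsWithStats(mask.astype(np.uint8)*255)
    return [(s[i,4],c[i],l==i) for i in range(1,k) if amin<s[i,4]<amax]
def plate(img):
    g=cv2.cvtColor(img,cv2.COLOR_BGR2HSV);m=(g[...,1]<50)&(g[...,2]>140)
    best=[b for b in blobs(m,1500,8000) if abs(ray('top',b[1],.05)[0]-.5)<.2 and abs(ray('top',b[1],.05)[1])<.2]
    ys,xs=np.where(best[0][2]);pts=np.array([ray('top',(x,y),.05)[:2] for x,y in zip(xs,ys)],np.float32)
    return cv2.minAreaRect(pts*1000),len(best)
def pucks(img):
    g=cv2.cvtColor(img,cv2.COLOR_BGR2HSV)
    h,s,v=[g[...,i].astype(int) for i in range(3)]
    out=[]
    for nm,(a,b) in dict(violet=(122,150),pink=(160,176),teal=(76,95),amber=(20,30)).items():
        m=cv2.morphologyEx(((h>=a)&(h<=b)&(s>110)&(v>90)).astype(np.uint8),cv2.MORPH_OPEN,np.ones((3,3)))
        for A,c,mm in blobs(m,40,500):
            ys,xs=np.where(mm);c=cv2.minEnclosingCircle(np.c_[xs,ys].astype(np.float32))[0]
            out.append((nm,A,np.array(c)))
    return out
E
python3 - <<'E'
from h import *
i=camera('top');cv2.imwrite('pics/t1.png',cv2.resize(i[110:280,180:450],(800,504),interpolation=cv2.INTER_CUBIC))
print(plate(i))
for nm,A,c in pucks(i):
    print(nm,A,c.round(1),ray('top',c,.028)[:2].round(3),ray('top',c,.067)[:2].round(3))
g=cv2.cvtColor(i,cv2.COLOR_BGR2HSV);r=((g[...,0]<8)|(g[...,0]>172))&(g[...,1]>150)&(g[...,2]>80)
for A,c,m in blobs(r,60):print('red',A,c.round(1),ray('top',c,.085)[:2])
E
```

```text
(((590.8991088867188, 26.18707275390625), (192.61256408691406, 139.716552734375), 73.88969421386719), 1)
violet 70 [251.2 150. ] [0.64  0.074] [0.632 0.072]
violet 51 [374.5 189. ] [ 0.533 -0.243] [ 0.529 -0.232]
violet 72 [413.7 246.7] [ 0.385 -0.334] [ 0.387 -0.32 ]
pink 99 [381.5 220.5] [ 0.452 -0.257] [ 0.451 -0.245]
teal 64 [409.7 214.7] [ 0.466 -0.329] [ 0.464 -0.315]
amber 119 [272.9 154.7] [0.627 0.017] [0.619 0.018]
amber 119 [403.5 185.8] [ 0.54  -0.317] [ 0.536 -0.303]
amber 122 [384.6 251. ] [ 0.375 -0.261] [ 0.377 -0.249]
red 164 [216.8 152. ] [0.62399305 0.15609253]
red 122 [135.2 181.4] [0.55373254 0.35752416]
red 123 [148.9 182.2] [0.55103409 0.32362445]
red 72 [381.5 220.3] [ 0.45103388 -0.24012624]
```

View pics/t1.png

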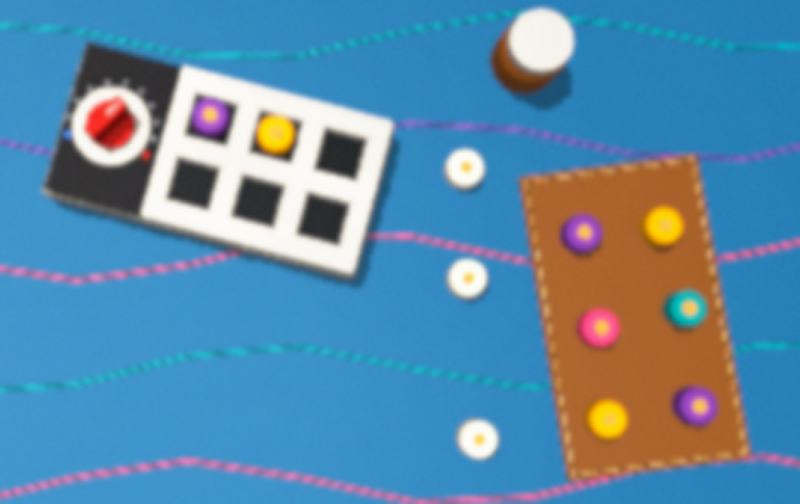

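The crop confirms the spares, with four empty wells at crop pixels (340,153), (192,183), (259,200) and (323,219). The blue mark is at (68,135), the red mark at (147,156), and the dial bar runs roughly lower-left to upper-right. Next I'll fit the plate and get the dial angle.

```bash
cat >> h.py <<'E'
W=np.array([(-29,-103),(-29,-45),(-29,13),(29,-103),(29,-45),(29,13)])/1000
E
python3 - <<'E'
from h import *
i=camera('top');s=camera('side')
a=cv2.resize(i[130:176,192:242],None,fx=8,fy=8,interpolation=cv2.INTER_CUBIC)
u=proj('side',(.623,.156,.08));x,y=map(int,u);b=cv2.resize(s[y-23:y+23,x-25:x+25],None,fx=8,fy=8,interpolation=cv2.INTER_CUBIC)
cv2.imwrite('pics/d1.png',np.hstack([a,b]))
def wells(n,img):
    dark=(img.max(2)<75)
    out=[]
    for A,c,m in blobs(dark,25,300):
        p=ray(n,c,.05)
        if .5<p[0]<.7 and -.08<p[1]<.12: out.append(p[:2]); print(n,A,c.round(1),p[:2].round(4))
    return np.array(out)
y=np.radians(-16.1);
for n,img in(('top',i),('side',s)):
    o=wells(n,img)
    R=np.array([[np.cos(y),-np.sin(y)],[np.sin(y),np.cos(y)]])
    t0=np.array([.6035,-.0171])-0
    # match to wells with guess then rigid fit
    c=np.array([.591,.026])+R@[0,.045]
    idx=[np.argmin(np.linalg.norm((c+W@R.T)-p,axis=1)) for p in o];print(idx)
    Q=W[idx];qa=Q-Q.mean(0);oa=o-o.mean(0);U,S,V=np.linalg.svd(qa.T@oa);Rf=V.T@U.T
    t=o.mean(0)-Rf@Q.mean(0);print(n,'yaw',np.degrees(np.arctan2(Rf[1,0],Rf[0,0])),'t',t,'res',np.abs(t+Q@Rf.T-o).max(),'dial',t+Rf@[0,.094])
for nm,A,c in pucks(s): print(nm,A,c.round(1),ray('side',c,.02)[:2].round(3))
E
```

```text
top 143 [294.5 161.6] [ 0.6035 -0.0373]
top 142 [244.7 171.5] [0.5798 0.0898]
top 143 [266.5 177.5] [0.5637 0.0344]
top 146 [288.6 183.5] [ 0.5475 -0.0212]
[np.int64(3), np.int64(2), np.int64(1), np.int64(0)]
top yaw -16.086441977005727 t [0.60403477 0.06957452] res 0.00033627669748265143 dial [0.63008097 0.15989392]
side 65 [253.  193.6] [0.5785 0.0883]
side 76 [253.9 206.1] [0.5618 0.0322]
side 89 [276.2 218.7] [ 0.6015 -0.0394]
side 92 [254.9 219.3] [ 0.5454 -0.0222]
[np.int64(2), np.int64(1), np.int64(3), np.int64(0)]
side yaw -16.49081007784355 t [0.60260121 0.06764554] res 0.0006701267013754925 dial [0.62928419 0.15777888]
violet 77 [282.3 289. ] [ 0.535 -0.244]
violet 130 [232.4 341.7] [ 0.385 -0.335]
pink 147 [250.6 304.8] [ 0.45  -0.261]
pink 44 [431.7 361.1] [ 0.747 -0.504]
pink 47 [441.  368.5] [ 0.753 -0.523]
teal 207 [480.  13.] [3.026 1.715]
teal 193 [482.5  41. ] [2.48  1.133]
teal 88 [498.5  73. ] [2.129 0.669]
teal 55 [479.  89.] [1.874 0.537]
teal 44 [506. 102.] [1.875 0.382]
teal 102 [269.3 328.6] [ 0.468 -0.331]
amber 85 [273.9 202.9] [0.636 0.061]
amber 202 [218. 315.] [ 0.374 -0.263]
amber 208 [296.9 314. ] [ 0.539 -0.318]
```

View pics/d1.png

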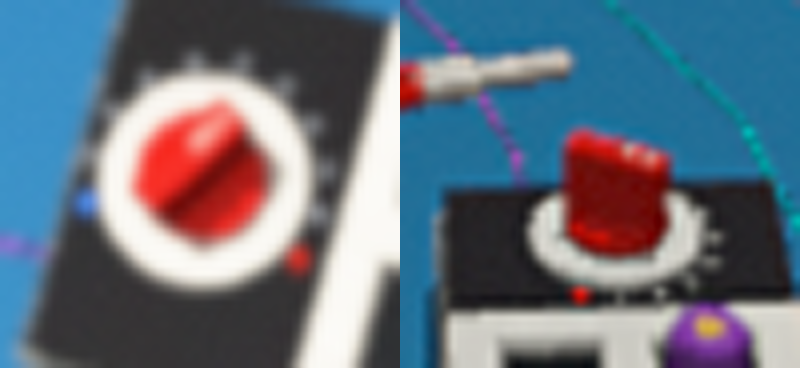

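The pointer (white strip) is at the upper-right end of the bar, around world angle -45°. The blue mark is near +100° and the red near -131°, so the dial sits at about 2.5 rad. I'll grip with tool x along the bar, yaw 135.

```bash
cat >> h.py <<'E'
def go(x,y,z,yaw,tag=''):
    o=bot.get_obs();p=o['ee_pos'];a=np.radians(o['tcp_rot'][2]);d=(np.array([x,y,z])-p)*1000
    t=(o['tcp_rot'][2]-yaw+180)%360-180
    print(tag,'dx %.1f dy %.1f dz %.1f turn %.1f'%(d[0]*np.cos(a)+d[1]*np.sin(a),d[0]*np.sin(a)-d[1]*np.cos(a),-d[2],t))
E
python3 -c "
from h import *
go(.6297,.1588,.15,135)"
```

```text
dx -506.3 dy -143.2 dz 81.0 turn 20.4
```

send_rows(
  targets="-506 -143 81 20.4 100;-506 -143 81 20.4 100;-506 -143 81 20.4 100;-506 -143 81 20.4 100;-506 -143 81 20.4 100;-506 -143 81 20.4 100;-506 -143 81 20.4 100;-506 -143 81 20.4 100;-506 -143 81 20.4 100;-506 -143 81 20.4 100;-506 -143 81 20.4 100;-506 -143 81 20.4 100;-506 -143 81 20.4 100;-506 -143 81 20.4 100;-506 -143 81 20.4 100;-506 -143 81 20.4 100",
  newtons=60,
)

```text
time: 2.25
ee_pos: [0.6295, 0.1592, 0.1503]
tcp_rot: [180.0, -0.0, 135.0]
wrist_force: [-0.3, -0.2, -0.9]
opening: 0.052
grasp_force: 0.0
```

```bash
python3 - <<'E'
from h import *
o=bot.get_obs();print(o['time'],o['q'].round(1),o['ee_pos'].round(4),o['tcp_rot'].round(1),o['opening'],o['wrist_force'].round(1))
go(.6297,.1588,.07,135)
s=camera('side');u=proj('side',(.63,.159,.12));x,y=map(int,u);cv2.imwrite('pics/s2.png',cv2.resize(s[y-45:y+45,x-60:x+60],(720,540),interpolation=cv2.INTER_CUBIC))
E
```

```text
2.25 [14.2 18.  16.2 88.2  0.  59.2] [0.6295 0.1592 0.1503] [180.  -0. 135.] 0.05202376727352611 [-0.3 -0.2 -0.9]
 dx -0.4 dy -0.1 dz 80.3 turn -0.0
```

View pics/s2.png

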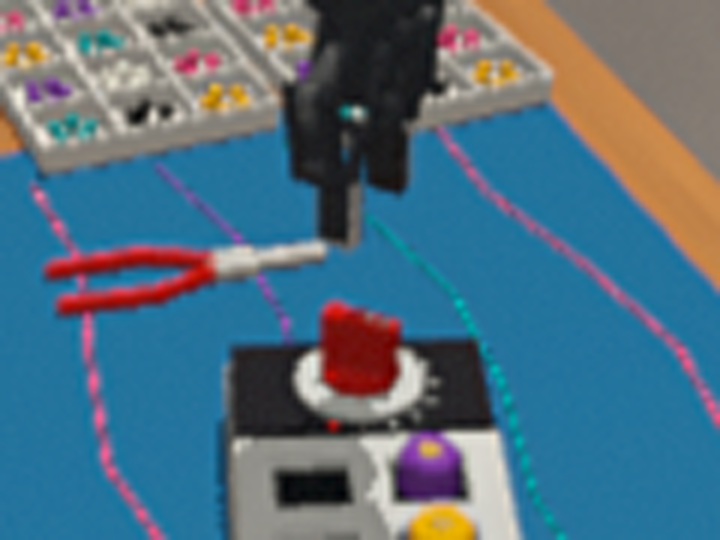

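The gripper is above the dial, fingers astride the bar at about (360,240), so I'll descend and close.

send_rows(
  targets="0 0 45 0 100;0 0 80 0 100;0 0 80 0 100;0 0 80 0 100;0 0 80 0 255;0 0 80 0 255;0 0 80 0 255;0 0 80 0 255;0 0 80 0 255;0 0 80 0 255",
  newtons=60,
)

```text
time: 3.55
ee_pos: [0.6306, 0.1597, 0.0718]
tcp_rot: [179.8, 0.1, 135.0]
wrist_force: [2.3, 2.4, 5.6]
opening: 0.0127
grasp_force: 60.0
```

send_rows(
  targets="0 0 0 -10 255;0 0 0 -20 255;0 0 0 -30 255;0 0 0 -40 255;0 0 0 -50 255;0 0 0 -60 255;0 0 0 -70 255;0 0 0 -80 255;0 0 0 -90 255;0 0 0 -100 255;0 0 0 -110 255;0 0 0 -120 255;0 0 0 -125 255;0 0 0 -125 255",
)

```text
time: 5.3
ee_pos: [0.6297, 0.1626, 0.0719]
tcp_rot: [-180.0, 0.4, -99.8]
wrist_force: [-2.1, 15.1, 6.7]
opening: 0.0127
grasp_force: 60.2
```

```bash
python3 - <<'E'
from h import *
o=bot.get_obs();print(o['q'].round(1),o['tcp_rot'].round(1),o['opening'],o['torque'].round(2),o['wrist_force'].round(1))
E
```

```text
[ 14.3  18.3   8.   79.5   0.3 -65.9] [-180.     0.4  -99.8] 0.012730847292629884 [3.25 0.52 0.08] [-2.1 15.1  6.7]
```

send_rows(
  targets="0 0 0 -6 255;0 0 0 -10 255;0 0 0 -14 255;0 0 0 -16 255;0 0 0 -16 255",
)

```text
time: 5.92
ee_pos: [0.6292, 0.1627, 0.0719]
tcp_rot: [-179.9, 0.4, -83.8]
wrist_force: [-4.5, 15.7, 8.4]
opening: 0.013
grasp_force: 60.3
```

```bash
python3 - <<'E'
from h import *
o=bot.get_obs();print(o['q'].round(1),o['tcp_rot'].round(1),o['opening'],o['torque'].round(2),o['wrist_force'].round(1))
E
```

```text
[ 14.3  18.3   8.   79.5   0.3 -81.8] [-179.9    0.4  -83.8] 0.01298048600723669 [3.17 0.96 0.06] [-4.5 15.7  8.4]
```

send_rows(
  targets="0 0 0 -2 255;0 0 0 -4 255;0 0 0 -4 255",
)

```text
time: 6.3
ee_pos: [0.6292, 0.1626, 0.0719]
tcp_rot: [-179.9, 0.4, -79.9]
wrist_force: [-5.1, 17.0, 8.8]
opening: 0.0128
grasp_force: 62.6
```

```bash
python3 - <<'E'
from h import *
o=bot.get_obs();print(o['q'].round(1),o['tcp_rot'].round(1),o['opening'],o['torque'].round(2),o['wrist_force'].round(1))
E
```

```text
[ 14.3  18.3   8.   79.5   0.3 -85.8] [-179.9    0.4  -79.9] 0.012771083099948288 [ 3.34  1.1  -0.74] [-5.1 17.   8.8]
```

send_rows(
  targets="0 0 0 -2 255;0 0 0 -3 255;0 0 0 -3 255",
)

```text
time: 6.68
ee_pos: [0.6291, 0.1626, 0.0719]
tcp_rot: [-179.9, 0.4, -77.0]
wrist_force: [-5.9, 16.7, 8.5]
opening: 0.0128
grasp_force: 83.3
```

```bash
python3 - <<'E'
from h import *
o=bot.get_obs();print(o['q'].round(1),o['tcp_rot'].round(1),o['opening'],o['torque'].round(2),o['wrist_force'].round(1))
E
```

```text
[ 14.3  18.3   8.   79.6   0.4 -88.7] [-179.9    0.4  -77. ] 0.01280959859992131 [ 3.44  1.15 -1.91] [-5.9 16.7  8.5]
```

Stop torque is clear at 1.9 N m, so the dial is off. Release and lift.

send_rows(
  targets="0 0 0 3 200;0 0 0 3 150;0 0 0 3 110;0 0 0 3 110;0 0 -40 3 110;0 0 -100 3 110;0 0 -100 3 110;0 0 -100 3 110",
)

```text
time: 7.68
ee_pos: [0.6297, 0.1591, 0.1701]
tcp_rot: [-180.0, -0.0, -80.0]
wrist_force: [-0.4, -0.3, -0.3]
opening: 0.0483
grasp_force: 0.0
```

```bash
python3 - <<'E'
from h import *
o=bot.get_obs();print(o['time'],o['q'].round(1),o['ee_pos'].round(4),o['tcp_rot'].round(1),o['opening'],o['wrist_force'].round(1))
t=camera('top')
for nm,A,c in pucks(t): print(nm,c.round(1),ray('top',c,.028)[:2].round(3))
s=camera('side');u=proj('side',(.63,.159,.1));x,y=map(int,u);cv2.imwrite('pics/s3.png',cv2.resize(s[y-45:y+45,x-60:x+60],(720,540),interpolation=cv2.INTER_CUBIC))
E
```

```text
7.675 [ 14.2  18.1  18.6  90.4  -0.  -85.8] [0.6297 0.1591 0.1701] [-180.   -0.  -80.] 0.04830698286951155 [-0.4 -0.3 -0.3]
violet [250.5 149. ] [0.643 0.076]
violet [374.5 189. ] [ 0.533 -0.243]
violet [414.  246.5] [ 0.386 -0.335]
pink [381.5 220.5] [ 0.452 -0.257]
teal [409.7 214.7] [ 0.466 -0.329]
amber [272.6 154.9] [0.626 0.018]
amber [403.6 185.8] [ 0.54  -0.317]
amber [384.6 251. ] [ 0.375 -0.261]
```

View pics/s3.png

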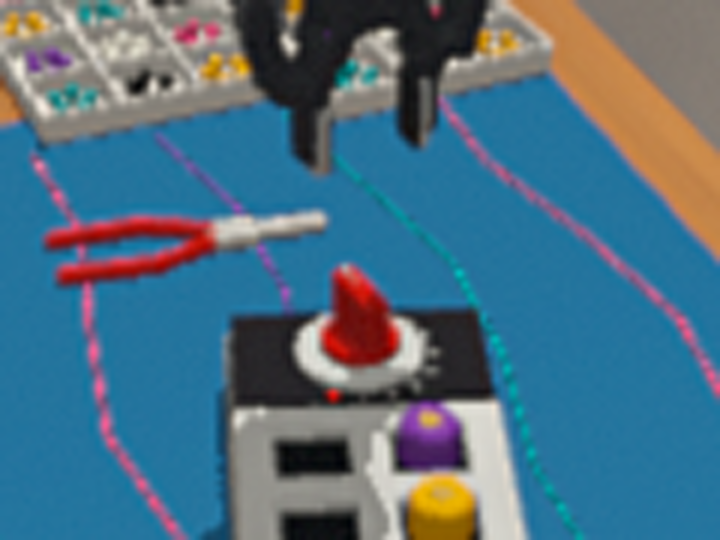

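The dial bar now points at the blue mark and the neighbouring pucks are undisturbed. Next, the first spare: violet at about (0.534, -0.2435), where both cameras agree to within 2 mm. It goes into well 0.

```bash
cat >> h.py <<'E'
def well(k):
    y=np.radians(-16.2);R=np.array([[np.cos(y),-np.sin(y)],[np.sin(y),np.cos(y)]]);return np.array([.6037,.0700])+R@W[k]
E
python3 -c "
from h import *
print([well(k).round(4) for k in range(6)])
go(.534,-.2435,.17,-80,'hi');go(.534,-.2435,.08,-80);go(.534,-.2435,.012,-80)"
```

```text
[array([ 0.5471, -0.0208]), array([0.5633, 0.0349]), array([0.5795, 0.0906]), array([ 0.6028, -0.037 ]), array([0.619 , 0.0187]), array([0.6352, 0.0744])]
hi dx 379.9 dy 163.4 dz -1.3 turn -0.0
 dx 379.9 dy 163.4 dz 88.7 turn -0.0
 dx 379.9 dy 163.4 dz 156.7 turn -0.0
```

send_rows(
  targets="380 163 0 0 75;380 163 0 0 75;380 163 0 0 75;380 163 0 0 75;380 163 0 0 75;380 163 0 0 75;380 163 0 0 75;380 163 0 0 75;380 163 0 0 75;380 163 50 0 75;380 163 90 0 75;380 163 90 0 75;380 163 90 0 75",
)

```text
time: 9.4
ee_pos: [0.5357, -0.2428, 0.0819]
tcp_rot: [-179.9, -0.0, -80.0]
wrist_force: [0.1, -0.5, 1.2]
opening: 0.0604
grasp_force: 0.0
```

```bash
python3 - <<'E'
from h import *
o=bot.get_obs();print(o['time'],o['q'].round(1),o['ee_pos'].round(4),o['tcp_rot'].round(1),o['opening'])
s=camera('side')
for nm,A,c in pucks(s):
    if c[1]>200:print(nm,c.round(1),ray('side',c,.02)[:2].round(3))
x,y=map(int,proj('side',(.534,-.2435,.04)));cv2.imwrite('pics/s4.png',cv2.resize(s[y-60:y+60,x-80:x+80],(800,600),interpolation=cv2.INTER_CUBIC))
go(.534,-.2435,.012,-80)
E
```

```text
9.4 [ -24.4    9.8   -1.2   79.     0.  -124.4] [ 0.5357 -0.2428  0.0819] [-179.9   -0.   -80. ] 0.06036919255320254
violet [282.2 289.5] [ 0.534 -0.245]
violet [232.3 341.5] [ 0.385 -0.335]
pink [250.6 304.8] [ 0.45  -0.261]
pink [431.7 361.1] [ 0.747 -0.504]
pink [441.  368.5] [ 0.753 -0.523]
teal [506. 253.] [ 1.124 -0.327]
teal [269.3 328. ] [ 0.469 -0.33 ]
amber [218. 315.] [ 0.374 -0.263]
amber [296.9 314. ] [ 0.539 -0.318]
 dx -0.0 dy 2.0 dz 70.5 turn 0.0
```

View pics/s4.png

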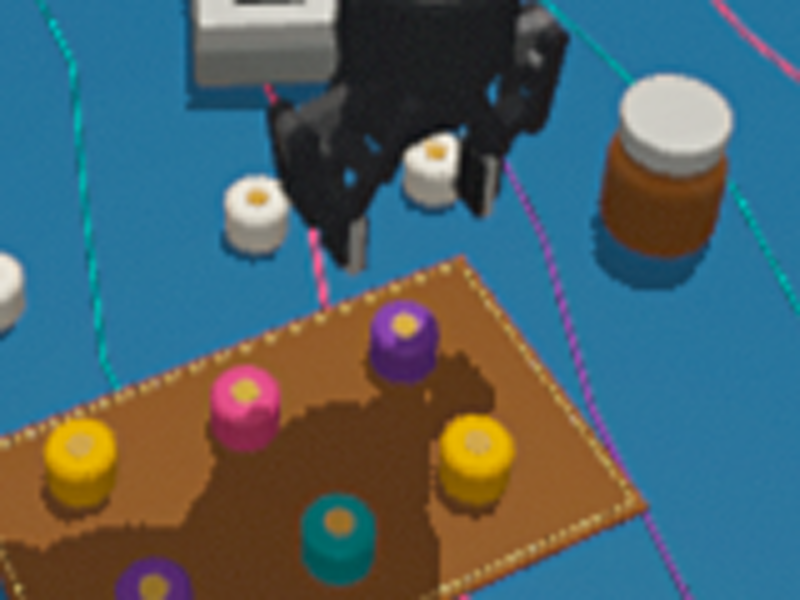

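The gripper is above the violet spare (400,340), with a clear path for both fingers. White look-alikes and the jar are outside the fingers' footprint at that height.

send_rows(
  targets="0 0 40 0 75;0 0 69 0 75;0 0 69 0 75;0 0 69 0 75;0 0 69 0 255;0 0 69 0 255;0 0 69 0 255;0 0 69 0 255;0 0 69 0 255;0 0 40 0 255;0 0 -20 0 255;0 0 -70 0 255;0 0 -70 0 255;0 0 -70 0 255",
  newtons=40,
)

```text
time: 11.2
ee_pos: [0.5348, -0.2434, 0.1501]
tcp_rot: [-180.0, -0.0, -80.0]
wrist_force: [0.6, 0.1, -1.0]
opening: 0.03
grasp_force: 39.7
```

```bash
python3 - <<'E'
from h import *
s=camera('side')
x,y=map(int,proj('side',(.534,-.2435,.13)));cv2.imwrite('pics/s5.png',cv2.resize(s[y-40:y+60,x-65:x+65],(780,600),interpolation=cv2.INTER_CUBIC))
w=well(0);go(*w,.15,-61);go(*w,.075,-61);go(*w,.052,-61)
E
```

```text
dx -216.8 dy -51.0 dz -0.8 turn -19.0
 dx -216.8 dy -51.0 dz 74.2 turn -19.0
 dx -216.8 dy -51.0 dz 97.2 turn -19.0
```

View pics/s5.png

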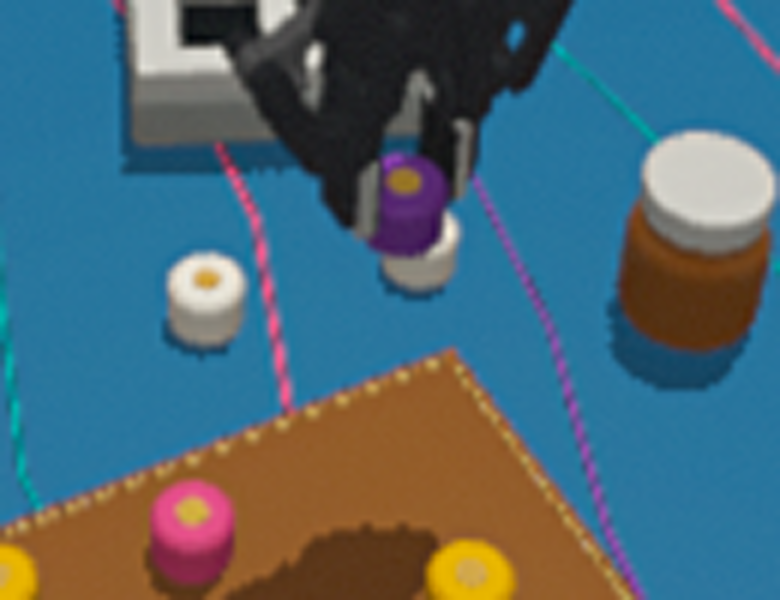

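The violet puck is held upright between the pads at (405,205). Now to well 0.

send_rows(
  targets="-217 -51 0 -19 255;-217 -51 0 -19 255;-217 -51 0 -19 255;-217 -51 0 -19 255;-217 -51 0 -19 255;-217 -51 0 -19 255;-217 -51 0 -19 255;-217 -51 40 -19 255;-217 -51 75 -19 255;-217 -51 75 -19 255;-217 -51 75 -19 255",
)

```text
time: 12.62
ee_pos: [0.548, -0.0214, 0.0767]
tcp_rot: [-179.9, -0.0, -61.1]
wrist_force: [0.1, 0.5, 0.6]
opening: 0.0304
grasp_force: 39.8
```

```bash
python3 - <<'E'
from h import *
s=camera('side');o=bot.get_obs();print(o['ee_pos'].round(4),o['opening'],o['grasp_force'])
for nm,A,c in pucks(s):
    if c[1]>180:print(nm,A,c.round(1),ray('side',c,.02)[:2].round(3))
x,y=map(int,proj('side',(*well(0),.07)));cv2.imwrite('pics/s6.png',cv2.resize(s[y-40:y+50,x-60:x+60],(800,600),interpolation=cv2.INTER_CUBIC))
E
```

```text
[ 0.5484 -0.0213  0.0771] 0.030360254989159407 39.7527015209198
violet 136 [232.4 341.8] [ 0.385 -0.335]
pink 145 [250.6 304.8] [ 0.45  -0.261]
pink 44 [431.7 361.1] [ 0.747 -0.504]
pink 47 [441.  368.5] [ 0.753 -0.523]
teal 70 [504.  254.5] [ 1.115 -0.329]
teal 106 [269.5 328.5] [ 0.469 -0.331]
amber 86 [274.  202.9] [0.636 0.061]
amber 202 [218. 315.] [ 0.374 -0.263]
amber 209 [296.9 314. ] [ 0.539 -0.318]
```

View pics/s6.png

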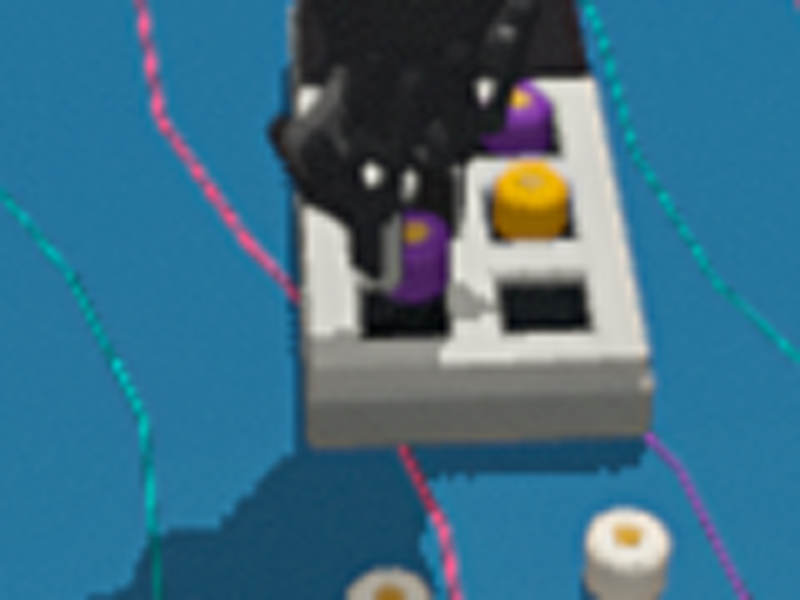

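Over well 0, the puck (dot at (415,232)) looks slightly right of the well centre (406,310). I'll measure it by its dot against the well.

```bash
cat >> h.py <<'E'
def dots(n,img,z,near,r=.04):
    g=cv2.cvtColor(img,cv2.COLOR_BGR2HSV);h,s,v=[g[...,i].astype(int) for i in range(3)]
    m=(h>=10)&(h<=24)&(s>70)&(v>110)
    return [(A,c.round(1),ray(n,c,z)[:2].round(4)) for A,c,_ in blobs(m,2,60) if np.linalg.norm(ray(n,c,z)[:2]-near)<r]
E
python3 - <<'E'
from h import *
s=camera('side');o=bot.get_obs();z=o['ee_pos'][2];print(o['ee_pos'].round(4))
print(dots('side',s,z-.012+.028,well(0)),well(0))
d=s.max(2)<75
for A,c,m in blobs(d,40,120): print('dark',A,c.round(1),ray('side',c,.05)[:2].round(4))
go(*well(0),.052,-61)
E
```

```text
[ 0.5485 -0.0212  0.0772]
[(np.int32(8), array([256.9, 207.1]), array([ 0.5504, -0.0238]))] [ 0.5471154  -0.02081951]
dark 111 [251.8   1.2] [1.4448 2.5933]
dark 82 [366.8  24.1] [1.9473 1.6279]
dark 69 [364.1  59.1] [1.5395 1.013 ]
dark 55 [359.3  87.5] [1.3054 0.6807]
dark 72 [339.8 157. ] [0.9232 0.1824]
dark 119 [508.1 192.3] [ 1.297  -0.1565]
dark 82 [276.1 218.6] [ 0.6013 -0.0388]
dark 86 [254.8 220. ] [ 0.5443 -0.0248]
dark 92 [508.5 260.5] [ 1.075  -0.3658]
dark 47 [505.4 290.5] [ 0.9945 -0.4325]
dark 52 [499.3 376.7] [ 0.8241 -0.5802]
 dx -0.9 dy 1.0 dz 25.2 turn -0.1
```

send_rows(
  targets="-2 2.4 0 0 255;-2 2.4 10 0 255;-2 2.4 18 0 255;-2 2.4 23 0 255;-2 2.4 25 0 255;-2 2.4 25 0 255;-2 2.4 25 0 255",
)

```text
time: 13.6
ee_pos: [0.544, -0.0201, 0.052]
tcp_rot: [-180.0, -0.0, -61.0]
wrist_force: [-9.9, 0.0, 17.5]
opening: 0.0303
grasp_force: 41.4
```

```bash
python3 - <<'E'
from h import *
s=camera('side');o=bot.get_obs();print(o['ee_pos'].round(4),o['wrist_force'].round(1),o['torque'].round(2),o['opening'])
print(dots('side',s,.068,well(0)))
x,y=map(int,proj('side',(*well(0),.07)));cv2.imwrite('pics/s7.png',cv2.resize(s[y-30:y+30,x-40:x+40],(800,600),interpolation=cv2.INTER_CUBIC))
E
```

```text
[ 0.5441 -0.0202  0.052 ] [-9.5  0.3 17.8] [ 0.08  1.95 -0.06] 0.03025188666644209
[(np.int32(7), array([255. , 214.3]), array([ 0.5457, -0.0223]))]
```

View pics/s7.png

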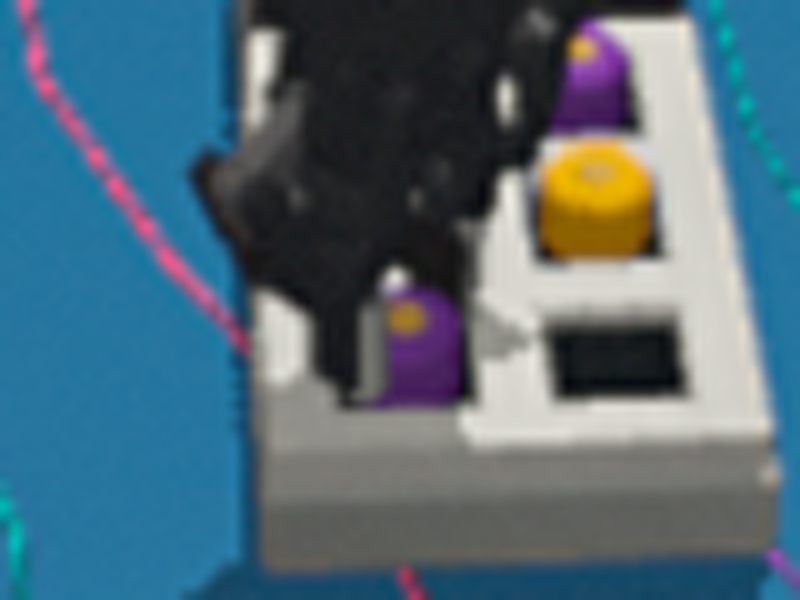

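The puck is in well 0 and centred: dot at (405,317) maps to (0.5457,-0.0223), against a side-measured well at (0.5454,-0.0222). Release and lift.

send_rows(
  targets="0 0 -1 0 150;0 0 -1 0 125;0 0 -1 0 125;0 0 -1 0 125;0 0 -1 0 125;0 0 -40 0 125;0 0 -98 0 125;0 0 -98 0 125;0 0 -98 0 125",
)

```text
time: 14.78
ee_pos: [0.5444, -0.0202, 0.148]
tcp_rot: [-180.0, -0.0, -61.0]
wrist_force: [0.9, 0.7, -0.3]
opening: 0.0437
grasp_force: 0.0
```

```bash
python3 - <<'E'
from h import *
s=camera('side');o=bot.get_obs();print(o['ee_pos'].round(4),o['wrist_force'].round(1),o['time'])
print('w0',dots('side',s,.067,well(0)))
t=camera('top')
for n,i in(('side',s),('top',t)):
  for nm,A,c in pucks(i):
    p=ray(n,c,.02 if n=='side' else .028)
    if p[1]<-.2 and p[0]<.6:print(n,nm,A,p[:2].round(3),[d[2] for d in dots(n,i,.028,p[:2],.025)])
go(.451,-.259,.15,-80)
E
```

```text
[ 0.544  -0.0202  0.1472] [-0.  -0.2  0.1] 14.825
w0 [(np.int32(7), array([255. , 214.3]), array([ 0.5461, -0.0212]))]
side violet 136 [ 0.385 -0.335] [array([ 0.3845, -0.336 ])]
side pink 144 [ 0.45  -0.261] [array([ 0.4526, -0.2563])]
side teal 104 [ 0.469 -0.331] [array([ 0.4678, -0.3325])]
side amber 204 [ 0.408 -0.272] []
side amber 211 [ 0.539 -0.318] []
top violet 70 [ 0.386 -0.335] [array([ 0.3856, -0.339 ])]
top pink 87 [ 0.452 -0.257] [array([ 0.4532, -0.2595])]
top teal 62 [ 0.466 -0.329] [array([ 0.4691, -0.3358])]
top amber 110 [ 0.54  -0.317] []
top amber 119 [ 0.408 -0.27 ] []
 dx 164.0 dy 196.9 dz -3.2 turn 19.0
```

An amber spare was knocked from (.375,-.262) to (.408,-.271), crowding pink. So I'll use the other amber (.541,-.321), teal and the far violet. Amber goes to well 3.

```bash
python3 - <<'E'
from h import *
go(.541,-.321,.15,-80)
E
```

```text
dx 261.8 dy 148.1 dz -3.2 turn 19.0
```

send_rows(
  targets="262 148 0 19 80;262 148 0 19 80;262 148 0 19 80;262 148 0 19 80;262 148 0 19 80;262 148 0 19 80;262 148 0 19 80;262 148 0 19 80;262 148 50 19 80;262 148 100 19 80;262 148 120 19 80;262 148 134 19 80;262 148 138 19 80;262 148 138 19 80;262 148 138 19 80",
)

```text
time: 16.75
ee_pos: [0.5425, -0.3216, 0.0116]
tcp_rot: [-179.9, -0.1, -80.0]
wrist_force: [0.1, 0.3, 0.8]
opening: 0.0585
grasp_force: 0.0
```

send_rows(
  targets="0 0 0 0 255;0 0 0 0 255;0 0 0 0 255;0 0 0 0 255;0 0 0 0 255;0 0 -40 0 255;0 0 -90 0 255;0 0 -138 0 255;0 0 -138 0 255;0 0 -138 0 255;0 0 -138 0 255",
)

```text
time: 18.12
ee_pos: [0.5412, -0.3208, 0.1464]
tcp_rot: [179.9, 0.1, -80.0]
wrist_force: [-0.9, 0.6, -0.2]
opening: 0.0301
grasp_force: 39.7
```

```bash
python3 - <<'E'
from h import *
s=camera('side');o=bot.get_obs();print(o['ee_pos'].round(4),o['opening'],o['grasp_force'])
print([(nm,A,ray('side',c,.15)[:2].round(4)) for nm,A,c in pucks(s) if nm=='amber'])
w=well(3)+[-.0012,-.0008];print(w);go(*w,.15,-61)
E
```

```text
[ 0.5413 -0.3208  0.1465] 0.030522065396891913 39.6757972240448
[('amber', np.int32(90), array([ 0.5724, -0.0866])), ('amber', np.int32(105), array([ 0.5439, -0.3149])), ('amber', np.int32(205), array([ 0.3849, -0.3601]))]
[ 0.60161243 -0.03780099]
 dx -268.2 dy -108.4 dz -3.5 turn -19.0
```

send_rows(
  targets="-268 -108 0 -19 255;-268 -108 0 -19 255;-268 -108 0 -19 255;-268 -108 0 -19 255;-268 -108 0 -19 255;-268 -108 0 -19 255;-268 -108 0 -19 255;-268 -108 0 -19 255;-268 -108 40 -19 255;-268 -108 72 -19 255;-268 -108 72 -19 255;-268 -108 72 -19 255;-268 -108 72 -19 255",
)

```text
time: 19.8
ee_pos: [0.6027, -0.0388, 0.0781]
tcp_rot: [-179.9, -0.1, -61.0]
wrist_force: [-0.4, 0.1, -0.5]
opening: 0.0305
grasp_force: 39.7
```

```bash
cat >> h.py <<'E'
def chk(k):
    s=camera('side');o=bot.get_obs();z=o['ee_pos'][2];print(o['ee_pos'].round(4),o['opening'].round(4),o['wrist_force'].round(1),'well',well(k).round(4))
    print('dot',dots('side',s,z+.016,well(k)),'blob',[(nm,A,ray('side',c,z+.006)[:2].round(4)) for nm,A,c in pucks(s) if np.linalg.norm(ray('side',c,z+.006)[:2]-well(k))<.025])
    go(*(well(k)+[-.0012,-.0008]),.052,-61);return s
E
python3 - <<'E'
from h import *
s=chk(3)
x,y=map(int,proj('side',(*well(3),.07)));cv2.imwrite('pics/s8.png',cv2.resize(s[y-30:y+30,x-40:x+40],(800,600),interpolation=cv2.INTER_CUBIC))
E
```

```text
Traceback (most recent call last):
  File "h.py", line 39, in chk
    s=camera('side');o=bot.get_obs();z=o['ee_pos'][2];print(o['ee_pos'].round(4),o['opening'].round(4),o['wrist_force'].round(1),'well',well(k).round(4))
                                                                                 ^^^^^^^^^^^^^^^^^^
AttributeError: 'float' object has no attribute 'round'
```

```bash
sed -i "s/o\['opening'\].round(4)/round(o['opening'],4)/" h.py
python3 - <<'E'
from h import *
s=chk(3)
x,y=map(int,proj('side',(*well(3),.07)));cv2.imwrite('pics/s8.png',cv2.resize(s[y-30:y+30,x-40:x+40],(800,600),interpolation=cv2.INTER_CUBIC))
E
```

```text
[ 0.6025 -0.0386  0.0777] 0.0305 [-0.1  0.4 -0.3] well [ 0.6028 -0.037 ]
dot [(np.int32(9), array([272.3, 197.9]), array([ 0.6037, -0.001 ])), (np.int32(56), array([278.8, 208.1]), array([ 0.6037, -0.0474]))] blob []
 dx -1.1 dy 0.4 dz 25.7 turn -0.0
```

View pics/s8.png

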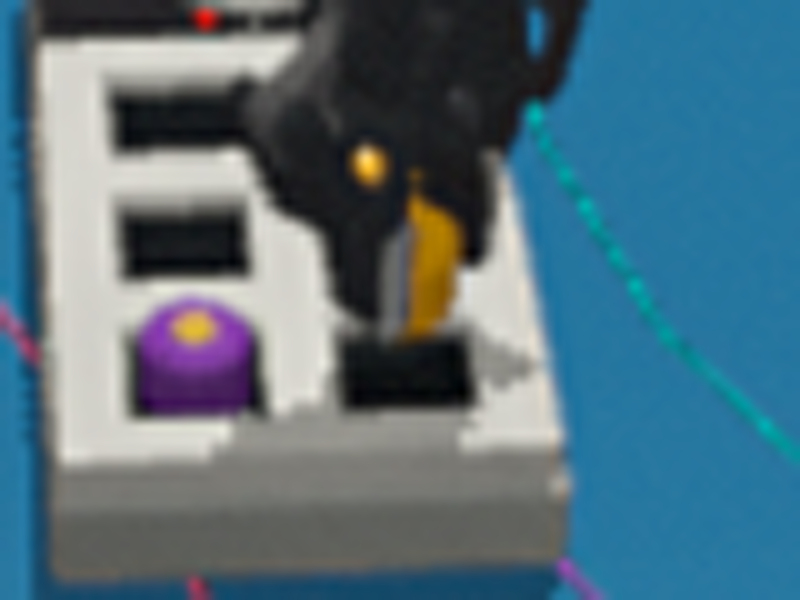

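Well 0's violet puck is seated at (195,350). The held amber's right edge (463) matches the right edge of well 3 (470), so it is laterally centred; lowering.

send_rows(
  targets="0 0 10 0 255;0 0 18 0 255;0 0 23 0 255;0 0 25 0 255;0 0 26 0 255;0 0 26 0 255;0 0 26 0 255",
)

```text
time: 20.78
ee_pos: [0.6018, -0.0385, 0.0503]
tcp_rot: [180.0, 0.0, -61.0]
wrist_force: [0.6, 0.0, -0.8]
opening: 0.0303
grasp_force: 39.7
```

```bash
python3 - <<'E'
from h import *
chk(3)
E
```

```text
[ 0.6018 -0.0384  0.0503] 0.031 [ 0.8 -0.1 -0.7] well [ 0.6028 -0.037 ]
dot [(np.int32(3), array([271.7, 206.3]), array([ 0.6015, -0.0038])), (np.int32(54), array([277.8, 216.1]), array([ 0.6019, -0.0478]))] blob []
 dx -0.6 dy -0.1 dz -1.7 turn -0.0
```

send_rows(
  targets="0 0 0 0 150;0 0 0 0 125;0 0 0 0 125;0 0 0 0 125;0 0 0 0 125;0 0 -40 0 125;0 0 -100 0 125;0 0 -100 0 125;0 0 -100 0 125",
)

```text
time: 21.95
ee_pos: [0.6019, -0.0385, 0.1501]
tcp_rot: [-180.0, -0.0, -61.0]
wrist_force: [0.5, -0.6, -0.9]
opening: 0.0434
grasp_force: 0.0
```

```bash
python3 - <<'E'
from h import *
s=camera('side');t=camera('top');o=bot.get_obs();print(o['ee_pos'].round(4))
print('amber side @.059',[(A,ray('side',c,.059)[:2].round(4)) for nm,A,c in pucks(s) if nm=='amber'])
for n,i in(('side',s),('top',t)):
  for nm,A,c in pucks(i):
    p=ray(n,c,.02 if n=='side' else .028)
    if p[1]<-.2 and p[0]<.6:print(n,nm,A,p[:2].round(3),[d[2] for d in dots(n,i,.028,p[:2],.025)])
go(.4685,-.334,.15,-80)
E
```

```text
[ 0.6012 -0.0384  0.1489]
amber side @.059 [(np.int32(87), array([0.6169, 0.0165])), (np.int32(100), array([ 0.5997, -0.0376])), (np.int32(206), array([ 0.4002, -0.2978]))]
side violet 136 [ 0.385 -0.335] [array([ 0.3845, -0.336 ])]
side pink 171 [ 0.451 -0.26 ] [array([ 0.4526, -0.2563])]
side teal 104 [ 0.468 -0.331] [array([ 0.4678, -0.3325])]
side amber 206 [ 0.407 -0.271] []
top violet 67 [ 0.386 -0.335] [array([ 0.3857, -0.3393])]
top pink 84 [ 0.453 -0.258] [array([ 0.4636, -0.2384]), array([ 0.4528, -0.2595])]
top teal 61 [ 0.466 -0.329] [array([ 0.4691, -0.3358])]
top amber 114 [ 0.408 -0.27 ] []
 dx 194.3 dy 259.3 dz -1.1 turn 19.0
```

Amber sits in well 3. Teal next, into well 1.

send_rows(
  targets="194 259 0 19 80;194 259 0 19 80;194 259 0 19 80;194 259 0 19 80;194 259 0 19 80;194 259 0 19 80;194 259 0 19 80;194 259 0 19 80;194 259 0 19 80;194 259 50 19 80;194 259 100 19 80;194 259 120 19 80;194 259 134 19 80;194 259 138 19 80;194 259 138 19 80;194 259 138 19 80",
)

```text
time: 24.05
ee_pos: [0.4698, -0.334, 0.0134]
tcp_rot: [-179.9, -0.1, -80.0]
wrist_force: [-0.2, 1.1, 0.5]
opening: 0.0586
grasp_force: 0.0
```

send_rows(
  targets="0 0 0 0 255;0 0 0 0 255;0 0 0 0 255;0 0 0 0 255;0 0 0 0 255;0 0 -40 0 255;0 0 -90 0 255;0 0 -138 0 255;0 0 -138 0 255;0 0 -138 0 255;0 0 -138 0 255",
)

```text
time: 25.42
ee_pos: [0.4686, -0.3333, 0.1486]
tcp_rot: [179.9, 0.1, -80.0]
wrist_force: [-0.2, -0.4, -0.6]
opening: 0.0302
grasp_force: 39.7
```

```bash
python3 - <<'E'
from h import *
o=bot.get_obs();print(o['ee_pos'].round(4),o['opening'],o['grasp_force'])
w=well(1)+[-.0012,-.0008];print(w);go(*w,.15,-61)
E
```

```text
[ 0.4686 -0.3333  0.1486] 0.030244216590448833 39.656426310539246
[0.56209688 0.03407753]
 dx -345.6 dy -155.6 dz -1.4 turn -19.0
```

send_rows(
  targets="-346 -156 0 -19 255;-346 -156 0 -19 255;-346 -156 0 -19 255;-346 -156 0 -19 255;-346 -156 0 -19 255;-346 -156 0 -19 255;-346 -156 0 -19 255;-346 -156 0 -19 255;-346 -156 0 -19 255;-346 -156 0 -19 255;-346 -156 40 -19 255;-346 -156 73 -19 255;-346 -156 73 -19 255;-346 -156 73 -19 255;-346 -156 73 -19 255",
)

```text
time: 27.3
ee_pos: [0.5638, 0.034, 0.0791]
tcp_rot: [-179.9, -0.1, -61.0]
wrist_force: [-0.7, 0.5, 0.1]
opening: 0.0302
grasp_force: 39.7
```

```bash
python3 - <<'E'
from h import *
s=chk(1)
x,y=map(int,proj('side',(*well(1),.07)));cv2.imwrite('pics/s9.png',cv2.resize(s[y-30:y+30,x-40:x+40],(800,600),interpolation=cv2.INTER_CUBIC))
E
```

```text
[0.5637 0.0341 0.0789] 0.0302 [ 0.5 -0.6  0.9] well [0.5633 0.0349]
dot [(np.int32(7), array([254.7, 193. ]), array([0.5648, 0.0343]))] blob []
 dx -0.8 dy 1.4 dz 26.9 turn -0.0
```

View pics/s9.png

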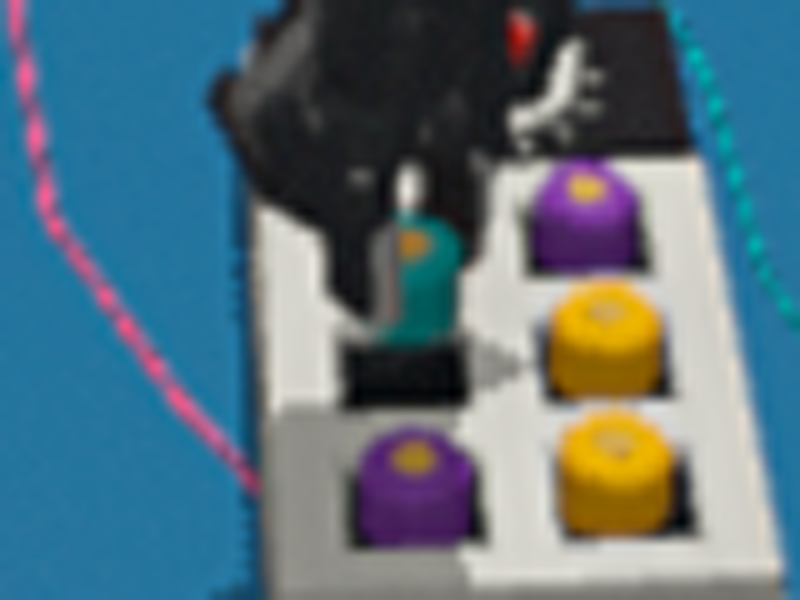

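Wells 0 and 3 are filled, and the teal puck (dot (412,243)) is over well 1 (405,370). Lowering.

send_rows(
  targets="0 0 10 0 255;0 0 18 0 255;0 0 23 0 255;0 0 25 0 255;0 0 26 0 255;0 0 26 0 255;0 0 26 0 255",
)

```text
time: 28.22
ee_pos: [0.5628, 0.0342, 0.052]
tcp_rot: [-180.0, -0.0, -61.0]
wrist_force: [-3.9, -1.0, 6.1]
opening: 0.03
grasp_force: 40.2
```

```bash
python3 - <<'E'
from h import *
chk(1)
E
```

```text
[0.5629 0.0342 0.0521] 0.0305 [-4.5 -0.7  5.4] well [0.5633 0.0349]
dot [(np.int32(4), array([254.5, 200.5]), array([0.5643, 0.0344]))] blob []
 dx -0.3 dy 0.7 dz 0.1 turn -0.0
```

send_rows(
  targets="0 0 0 0 150;0 0 0 0 125;0 0 0 0 125;0 0 0 0 125;0 0 0 0 125;0 0 -40 0 125;0 0 -98 0 125;0 0 -98 0 125;0 0 -98 0 125",
)

```text
time: 29.4
ee_pos: [0.5629, 0.0342, 0.1489]
tcp_rot: [-180.0, 0.0, -61.0]
wrist_force: [0.1, 0.3, -1.4]
opening: 0.0434
grasp_force: 0.0
```

```bash
python3 - <<'E'
from h import *
s=camera('side');t=camera('top');o=bot.get_obs();print(o['ee_pos'].round(4))
print('teal dot',dots('side',s,.067,well(1)))
for n,i in(('side',s),('top',t)):
  for nm,A,c in pucks(i):
    p=ray(n,c,.02 if n=='side' else .028)
    if p[1]<-.2 and p[0]<.6:print(n,nm,A,p[:2].round(3),[d[2] for d in dots(n,i,.028,p[:2],.025)])
go(.3855,-.338,.15,-80)
E
```

```text
[0.5623 0.0341 0.1478]
teal dot [(np.int32(6), array([254. , 200.5]), array([0.5634, 0.0361]))]
side violet 136 [ 0.385 -0.335] [array([ 0.3845, -0.336 ])]
side pink 147 [ 0.45  -0.261] [array([ 0.4526, -0.2563])]
side amber 204 [ 0.408 -0.272] []
top violet 70 [ 0.386 -0.335] [array([ 0.3856, -0.339 ])]
top pink 87 [ 0.452 -0.257] [array([ 0.4532, -0.2596])]
top amber 118 [ 0.408 -0.27 ] []
 dx 239.9 dy 334.9 dz -2.2 turn 19.0
```

send_rows(
  targets="240 335 0 19 80;240 335 0 19 80;240 335 0 19 80;240 335 0 19 80;240 335 0 19 80;240 335 0 19 80;240 335 0 19 80;240 335 0 19 80;240 335 0 19 80;240 335 0 19 80;240 335 0 19 80;240 335 50 19 80;240 335 100 19 80;240 335 120 19 80;240 335 132 19 80;240 335 136 19 80;240 335 136 19 80;240 335 136 19 80",
)

```text
time: 31.75
ee_pos: [0.3866, -0.3385, 0.0143]
tcp_rot: [-179.9, -0.1, -80.0]
wrist_force: [-0.1, -0.1, 0.3]
opening: 0.0586
grasp_force: 0.0
```

send_rows(
  targets="0 0 0 0 255;0 0 0 0 255;0 0 0 0 255;0 0 0 0 255;0 0 0 0 255;0 0 -40 0 255;0 0 -90 0 255;0 0 -138 0 255;0 0 -138 0 255;0 0 -138 0 255;0 0 -138 0 255",
)

```text
time: 33.12
ee_pos: [0.3856, -0.3377, 0.1497]
tcp_rot: [179.9, 0.1, -80.0]
wrist_force: [-0.4, -0.2, -0.8]
opening: 0.0301
grasp_force: 39.7
```

```bash
python3 - <<'E'
from h import *
o=bot.get_obs();print(o['ee_pos'].round(4),o['opening'],o['grasp_force'])
w=well(2)+[-.0012,-.0004];print(w);go(*w,.15,-61)
E
```

```text
[ 0.3856 -0.3377  0.1497] 0.030086942909168374 39.6598094701767
[0.57827837 0.09017456]
 dx -388.0 dy -263.9 dz -0.3 turn -19.0
```

send_rows(
  targets="-388 -264 0 -19 255;-388 -264 0 -19 255;-388 -264 0 -19 255;-388 -264 0 -19 255;-388 -264 0 -19 255;-388 -264 0 -19 255;-388 -264 0 -19 255;-388 -264 0 -19 255;-388 -264 0 -19 255;-388 -264 0 -19 255;-388 -264 0 -19 255;-388 -264 0 -19 255;-388 -264 40 -19 255;-388 -264 73 -19 255;-388 -264 73 -19 255;-388 -264 73 -19 255;-388 -264 73 -19 255",
)

```text
time: 35.25
ee_pos: [0.5798, 0.0898, 0.0802]
tcp_rot: [-179.9, -0.1, -61.0]
wrist_force: [0.1, -0.3, -1.2]
opening: 0.0301
grasp_force: 39.7
```

```bash
python3 - <<'E'
from h import *
chk(2)
E
```

```text
[0.5797 0.0898 0.08  ] 0.0302 [ 0.1  0.1 -0. ] well [0.5795 0.0906]
dot [(np.int32(4), array([253.5, 180.5]), array([0.5809, 0.0903]))] blob []
 dx -0.7 dy 1.3 dz 28.0 turn -0.0
```

send_rows(
  targets="0 0 10 0 255;0 0 18 0 255;0 0 23 0 255;0 0 25 0 255;0 0 26 0 255;0 0 26 0 255;0 0 26 0 255",
)

```text
time: 36.17
ee_pos: [0.5788, 0.0898, 0.053]
tcp_rot: [-180.0, -0.0, -61.0]
wrist_force: [-2.9, -0.7, 5.0]
opening: 0.03
grasp_force: 40.2
```

```bash
python3 - <<'E'
from h import *
chk(2)
E
```

```text
[0.5789 0.0898 0.053 ] 0.0301 [-3.9 -0.   5.4] well [0.5795 0.0906]
dot [(np.int32(4), array([253.5, 188.5]), array([0.58  , 0.0875]))] blob []
 dx -0.3 dy 0.5 dz 1.0 turn -0.0
```

Release, then lift and move aside toward the dial, turning nothing yet; check all six wells.

send_rows(
  targets="0 0 0 0 150;0 0 0 0 125;0 0 0 0 125;0 0 0 0 125;0 0 0 0 125;0 0 -40 0 125;0 0 -98 0 125;-150 0 -98 0 125;-150 0 -98 0 125;-150 0 -98 0 125;-150 0 -98 0 125",
)

```text
time: 37.6
ee_pos: [0.5055, 0.2224, 0.1505]
tcp_rot: [-180.0, 0.0, -60.9]
wrist_force: [0.5, -0.0, 0.2]
opening: 0.0434
grasp_force: 0.0
```

```bash
python3 - <<'E'
from h import *
s=camera('side');t=camera('top');o=bot.get_obs();print(o['time'],o['ee_pos'].round(4),o['q'].round(1))
for k in range(6): print(k,well(k).round(4),'side',[d[2] for d in dots('side',s,.067,well(k),.03)],'top',[d[2] for d in dots('top',t,.067,well(k),.03)])
x,y=map(int,proj('side',(.6,.06,.07)));a=cv2.resize(s[y-50:y+60,x-40:x+40],(400,550),interpolation=cv2.INTER_CUBIC)
b=cv2.resize(t[120:208,205:269+20],(400,550*400//400),interpolation=cv2.INTER_CUBIC)
b=cv2.resize(t[115:200,200:320],(400,550//2),interpolation=cv2.INTER_CUBIC)
c=np.zeros_like(a);c[:275]=b;cv2.imwrite('pics/s10.png',np.hstack([a,c]))
go(.6295,.1608,.15,-80)
E
```

```text
37.7 [0.5064 0.2208 0.1503] [ 23.6   4.4   0.5  86.1  -0.  -95.4]
0 [ 0.5471 -0.0208] side [array([ 0.5461, -0.0212])] top [array([ 0.547 , -0.0244])]
1 [0.5633 0.0349] side [array([0.5634, 0.0361])] top [array([0.564 , 0.0321])]
2 [0.5795 0.0906] side [array([0.5788, 0.0911])] top [array([0.5797, 0.0891])]
3 [ 0.6028 -0.037 ] side [] top []
4 [0.619  0.0187] side [] top []
5 [0.6352 0.0744] side [array([0.6343, 0.0766])] top [array([0.6363, 0.0736])]
 dx 112.1 dy -78.6 dz 0.3 turn 19.0
```

View pics/s10.png

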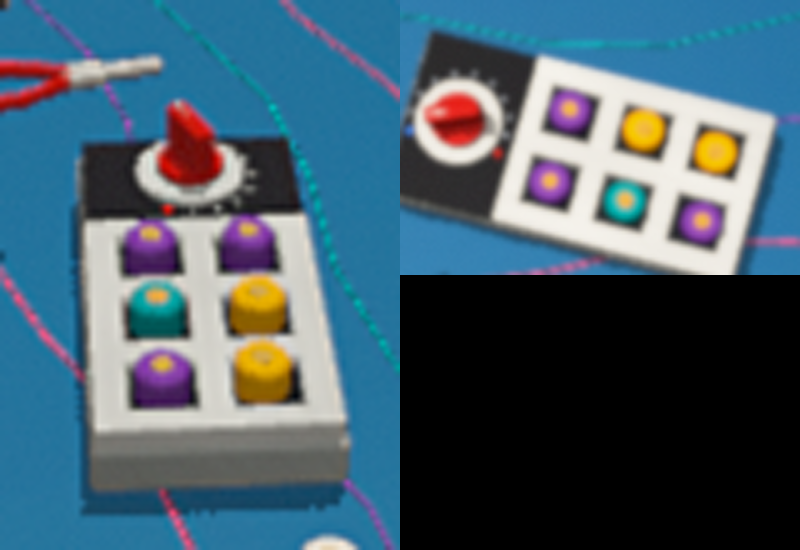

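All six wells hold upright, seated pucks, and the dial still points to the blue mark. Now the dial to full heat.

send_rows(
  targets="112 -79 0 19 110;112 -79 0 19 110;112 -79 0 19 110;112 -79 0 19 110;112 -79 0 19 110;112 -79 0 20 110;112 -79 40 20 110;112 -79 79 20 110;112 -79 79 20 110;112 -79 79 20 110;112 -79 79 20 255;112 -79 79 20 255;112 -79 79 20 255;112 -79 79 20 255;112 -79 79 20 255",
  newtons=60,
)

```text
time: 39.58
ee_pos: [0.6295, 0.1614, 0.0731]
tcp_rot: [-180.0, 0.0, -81.0]
wrist_force: [-5.7, -1.3, 8.5]
opening: 0.0129
grasp_force: 59.6
```

send_rows(
  targets="0 0 0 10 255;0 0 0 20 255;0 0 0 30 255;0 0 0 40 255;0 0 0 50 255;0 0 0 60 255;0 0 0 70 255;0 0 0 80 255;0 0 0 90 255;0 0 0 100 255;0 0 0 110 255;0 0 0 120 255;0 0 0 120 255",
)

```text
time: 41.2
ee_pos: [0.6296, 0.1609, 0.0731]
tcp_rot: [-180.0, 0.1, 158.8]
wrist_force: [-5.3, -1.6, 6.7]
opening: 0.0131
grasp_force: 59.5
```

send_rows(
  targets="0 0 0 10 255;0 0 0 20 255;0 0 0 30 255;0 0 0 40 255;0 0 0 50 255;0 0 0 60 255;0 0 0 70 255;0 0 0 80 255;0 0 0 90 255;0 0 0 100 255;0 0 0 104 255;0 0 0 104 255",
)

```text
time: 42.7
ee_pos: [0.6292, 0.161, 0.073]
tcp_rot: [180.0, 0.0, 54.9]
wrist_force: [-6.1, -2.9, 8.7]
opening: 0.013
grasp_force: 59.7
```

```bash
python3 - <<'E'
from h import *
o=bot.get_obs();print(o['q'].round(1),o['tcp_rot'].round(1),o['opening'],o['torque'].round(2),o['wrist_force'].round(1))
E
```

```text
[ 14.4  18.4   8.2  79.8  -0.  139.5] [180.    0.   54.9] 0.012990679882614103 [-0.53  1.6  -0.06] [-6.1 -2.9  8.7]
```

Stop expected near yaw 50; press gently into it.

send_rows(
  targets="0 0 0 3 255;0 0 0 6 255;0 0 0 7 255;0 0 0 8 255;0 0 0 8 255",
)

```text
time: 43.32
ee_pos: [0.6292, 0.161, 0.0731]
tcp_rot: [180.0, 0.0, 47.1]
wrist_force: [-7.4, -3.8, 9.3]
opening: 0.0127
grasp_force: 65.6
```

```bash
python3 - <<'E'
from h import *
o=bot.get_obs();print(o['q'].round(1),o['tcp_rot'].round(1),o['opening'],o['torque'].round(2),o['wrist_force'].round(1))
E
```

```text
[ 14.4  18.4   8.2  79.8  -0.  147.3] [180.    0.   47.1] 0.012706389158753027 [-0.56  1.39  1.36] [-7.4 -3.8  9.3]
```

The stop is reached at 1.4 N m. Release in place, lift and clear.

send_rows(
  targets="0 0 0 -2 200;0 0 0 -2 150;0 0 0 -2 110;0 0 0 -2 110;0 0 -40 -2 110;0 0 -100 -2 110;0 0 -100 -2 110;-150 0 -100 -2 110;-150 0 -100 -2 110;-150 0 -100 -2 110;-150 0 -100 -2 110;-150 0 -100 -2 110",
)

```text
time: 44.82
ee_pos: [0.5276, 0.0519, 0.171]
tcp_rot: [-180.0, -0.0, 49.0]
wrist_force: [0.5, 0.8, -0.2]
opening: 0.0488
grasp_force: 0.0
```

```bash
python3 - <<'E'
from h import *
s=camera('side');t=camera('top')
x,y=map(int,proj('side',(.6,.06,.07)));a=cv2.resize(s[y-50:y+60,x-40:x+40],(400,550),interpolation=cv2.INTER_CUBIC)
b=cv2.resize(t[115:200,200:320],(400,275),interpolation=cv2.INTER_CUBIC)
d=cv2.resize(t[60:300,80:430],(400,275),interpolation=cv2.INTER_AREA)
cv2.imwrite('pics/s11.png',np.hstack([a,np.vstack([b,d])]))
print(bot.get_obs()['ee_pos'],bot.get_obs()['time'])
E
```

```text
[0.52775227 0.05223112 0.17086045] 44.925
```

View pics/s11.png

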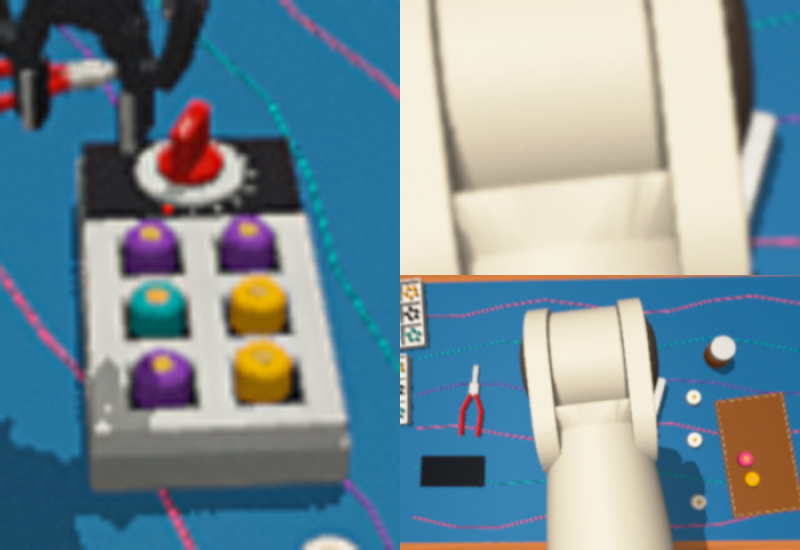

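The wells are all filled, and the bar points from far-right to the red mark at (168,210). The jar, phone and pliers are where they started, and the arm is clear.

```bash
python3 -c "
from workcell import ticket
print(ticket.job_done())"
```

```text
the job is handed in; nothing more can be done
None
```

The job is handed in, with no verdict returned: the dial was turned to off, the four empty wells were filled with upright spares, and the dial was then turned to its full-heat stop; the jar, phone and pliers look unmoved in the final image.

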